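Lock the blue filter cartridge into the water station's quick coupler

TASK

Take the blue-banded filter cartridge out of the wooden rack and stand it nose down in the mouth of the upright quick coupler, where it stops on the closed jaws. Then push the coupler's spring sleeve down by its red thumb tab so that the cartridge drops home, and let the sleeve spring fully up again to lock it. Leave the orange-banded cartridge in the rack.

Things in the scene. Friction and masses are not known exactly. Their poses are not given: they have to be found in the camera images.
- blue_cartridge: Loose, round, upright, 92 mm tall, 0.1 to 0.17 kg. Origin: centre of the nose tip, z up. Grey stem 22 mm in diameter to z = 54 mm (groove 12 mm in diameter, z = 5 to 16), then white head 40 mm in diameter, z = 54 to 92, with blue band and dot. Stands in one of two holes, 85 mm apart, of a fixed wooden block 70 x 165 x 60 mm; head rests on the block's top. Lift 60 mm to clear it.
- orange_cartridge: The same cartridge with an orange band and dot, in the block's other hole. Same origin and axes. (Keep clear behind the work: posts and open shelf boards, 0.33 m up and higher, begin 0.56 m ahead of the robot's base; swing across closer to the robot.)
- coupler: Upright quick coupler, fixed. Origin: on its axis, under its aluminium foot (90 x 90 x 12 mm); z up, thumb tab on its -x side. Steel funnel mouth: rim at z = 88 mm, inner diameter 42 mm, narrowing to a 25 mm bore at z = 78. Closed jaws stop a cartridge with its tip at z = 50 mm; with the jaws open it drops by its own weight to the seat, tip at z = 36, where they close in its groove.
- thumb_tab (a point): Centre of the ribbed top face of the sleeve's flat red thumb tab, 65 mm from the coupler's axis towards its -x, 70 mm above the coupler's origin when the sleeve is up; moves with the sleeve. Tab: 30 mm wide, 8 mm thick, free end 79 mm from the axis. Sleeve: brass ring round the barrel, 52 mm in diameter, z = 42 to 74 mm when up.
- sleeve (a joint): How far the sleeve and its tab are down, in m: 0 fully up (jaws closed; its spring holds it there), 0.020 fully down (hard stop). At 0.013 or more the jaws are wide enough for the cartridge to drop. Takes about 4 N at the start, 9 N at the bottom; let go, it springs up.
Things that resemble listed ones, but are neither listed nor needed, are in the scene too. Leave any green, turquoise or yellow look-alike of the blue_cartridge alone.

How it is judged:
By the outcome, as a careful person would: the job done as asked, in the order asked, and still so for the second after the job is handed in, with the robot touching nothing.
It also fails if it takes over 40 s, if anything falls off the work surface, if the arm or the gripper's body presses on something with over 40 N, if the wrist force passes 120 N, or if a joint passes its speed limit or range.

ROBOT

A 6-joint arm with a two-finger parallel gripper is mounted at the origin on a cart in front of the work surface, level with it; the furniture and walls round the work are solid. World frame = base frame: x ahead of the robot, y to its left, z up, the work surface at z = 0. Lengths are in m, angles in rad, forces in N, time in s.
With the tool pointing down it reaches from about 0.325 to 0.775 m from the base axis. Payload 5.5 kg.
Tool frame: the origin (TCP) lies midway between the tips of the shut fingers; the grasp point (between the pads) lies 19 mm behind it; x points along the fingers, z is the direction in which the jaws open and shut, and the axes are right-handed (so a half turn about x gives the same grasp; the last joint's range is limited). The gripper opens to 85 mm and grips with 20 to 120 N. Pads are 22 mm wide; open, the fingers measure 114 mm over their backs; the gripper's body (76 mm by 85 mm) begins 54 mm behind the grasp point. The pads swing forward as they close: fully open they stand 13 mm farther back than shut.
Start: joints at [-1.252, 0.091, 1.231, -0, 1.82, -0.057], TCP at [0.22, -0.558, 0.231] pointing down, gripper open.
Joint ranges: [-2.87, 2.87], [-0.86, 2.18], [0.17, 2.46], [-1.51, 4.65], [0.06, 2.69], [-2.65, 2.65]. Speed limits (rad/s): [2.57, 2.57, 3.01, 3.14, 3.14, 3.14].

INTERFACE

Orientations are given as a rotation vector (axis times angle).
In Python, from rig import r gives the robot as it stands.
- The arm moves only by the tool carry_out, never from a script. Its argument "deltas" is a list of rows, each an object with "xyz": the shift along the world's x, y, z in units of 250 mm (1.0 is 250 mm), a list of three; "rotation": the turn, a rotation vector about the world's x, y, z in units of 45 degrees (1.0 is 45 degrees), a list of three; "fingers": the gripper's target within -1 to 1 (fully open at 1, half-way at 0, shut at -1). In form: [{"xyz": [x, y, z], "rotation": [wx, wy, wz], "fingers": fingers}, ...]. A call has 1 to 10 rows; each row is the pose to reach, as a shift and turn from the pose commanded when the call began; what a row does not reach only later rows make up. A row lasts 1/12 s, in which the tool goes at most 41.7 mm and 7.16 degrees, less where a joint would pass 70% of its speed; a pose out of reach is approached as far as the arm can. A call with a number of a shift or a turn outside -1 to 1 is refused whole. A call with a gripper value outside its range is refused whole. The fingers move at their own pace and stop on an object; "force" is the grip in N (left out, the last holds). Time passes only in rows, so rows that repeat a pose let the fingers close. It gives the time, the measured TCP pose, the force and the opening at its end, in the units of the state.
- r.get_state(): the state, without advancing time (a new reading comes with each control period).
- r.get_image(name): name is "scene" or "top" or "wrist"; returns the picture (384x512x3 uint8, blue, green, red); there is no depth.
- r.camera_model(name): a dict with "fx", "fy", "cx", "cy" (pixels), "dist_coeffs" ([k1, k2, p1, p2, k3] as OpenCV has them; the pictures are not rectified), "extrinsics" (4x4, takes a point from camera to world coordinates). Camera axes: x right, y down, z forward; pixel columns grow to the right and rows downward; lengths in m; the calibration is good to about 2 mm. A picture is of the moment at which its call begins: read the wrist's pose just before it. camera_model takes no time and is no camera call; for the wrist camera it gives the pose at the moment of the call.
- r.sign_off(): hands the job in, once; it reports no verdict.
The state is a dict: "t": time; "joint_pos": joint angles; "joint_vel": joint speeds; "joint_efforts": joint torques, N m; "tool_pos": TCP position; "ee_rot": TCP orientation; "wrist_force": force on the tool from outside, world axes, zero at the start; "torque": the same for the moment, N m; "gripper_width": opening from 0.0 (shut) to 1.0 (fully open).
Only numpy, scipy, OpenCV 4.12 (cv2) and the standard library are available. Lean on these libraries where they do the work, as an engineer would, in place of code of your own. Each camera call takes 0.05 s, during which the arm holds its last target.

## Working session

There is one attempt and no reset: what is moved stays moved. The work goes in short steps, Python scripts to look and compute and a tool call to move; the robot and the scene stay as the last step left them, time stands still between calls to the robot, and variables do not carry over. Pictures are saved under pics/ and viewed, and the job is handed in when it is done.

Besides the shell and the picture viewer there is one more tool, called by a JSON object that holds its "api" and its "payload", one argument or row to a line. carry_out: Moves the arm, as the interface text tells. Shifts and turns lie within -1 to 1; 1 stands for 250 mm of shift or 45 degrees of turn. Its arguments: {"type":"object","properties":{"deltas":{"type":"array","items":{"type":"object","properties":{"xyz":{"type":"array","items":{"type":"number","minimum":-1,"maximum":1}},"rotation":{"type":"array","items":{"type":"number","minimum":-1,"maximum":1}},"fingers":{"type":"number"}}}},"force":{"type":"number"}},"required":["deltas"]}

```bash
mkdir -p pics; python3 - <<'E'
from rig import r
import cv2
s=r.get_state();print(s)
for n in ("scene","top","wrist"):
    m=r.camera_model(n);print(n,m)
    cv2.imwrite(f"pics/{n}0.png",r.get_image(n))
E
```

```text
{'t': 0.0, 'joint_pos': array([-1.25168031e+00,  9.19043510e-02,  1.23190284e+00, -2.60186756e-05,
        1.81983307e+00, -5.67355643e-02]), 'joint_vel': array([ 0.00106093, -0.00058717,  0.00042419,  0.00072373, -0.00049198,
        0.00132432]), 'joint_efforts': array([-9.36696342e-04, -4.58724654e+01, -4.18028712e+01, -2.93997846e-04,
        1.12780332e-02,  2.18431796e-05]), 'tool_pos': array([ 0.22011625, -0.55784704,  0.23011408]), 'ee_rot': array([ 0.92927364,  1.36556744, -0.92725062]), 'wrist_force': array([-0.36121808,  0.38463331, -0.16676787]), 'torque': array([ 0.00831581, -0.00318139, -0.01550457]), 'gripper_width': 0.9988998213872974}
scene {'fx': 385.16030181453687, 'fy': 385.16030181453687, 'cx': 259.36072693152425, 'cy': 192.6820602815553, 'dist_coeffs': array([-0.11901552,  0.        ,  0.        ,  0.        ,  0.        ]), 'extrinsics': array([[-0.51115318, -0.40290044,  0.75920594, -0.18863728],
       [-0.85943964,  0.24912491, -0.44643061,  0.45062503],
       [-0.00927003, -0.8806861 , -0.4736096 ,  0.47535306],
       [ 0.        ,  0.        ,  0.       
[... 235 characters left out ...]
([[ 0.01930136, -0.99566153,  0.09102511,  0.35514171],
       [-0.99959722, -0.02111154, -0.0189658 ,  0.08959754],
       [ 0.0208052 , -0.09062238, -0.99566798,  1.02511607],
       [ 0.        ,  0.        ,  0.        ,  1.        ]])}
wrist {'fx': 321.45163791000294, 'fy': 321.45163791000294, 'cx': 255.09951693310575, 'cy': 187.81415862301418, 'dist_coeffs': array([-0.01076901,  0.        ,  0.        ,  0.        ,  0.        ]), 'extrinsics': array([[ 0.36638587, -0.89154419, -0.26628996,  0.2874823 ],
       [-0.93046065, -0.35170262, -0.10270462, -0.53241816],
       [-0.00208917,  0.28540185, -0.95840566,  0.37412917],
       [ 0.        ,  0.        ,  0.        ,  1.        ]])}
```

View pics/scene0.png

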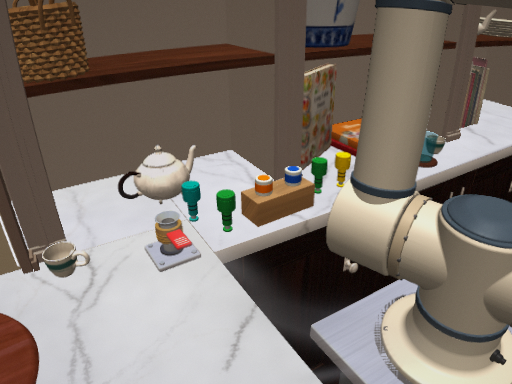

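View pics/top0.png

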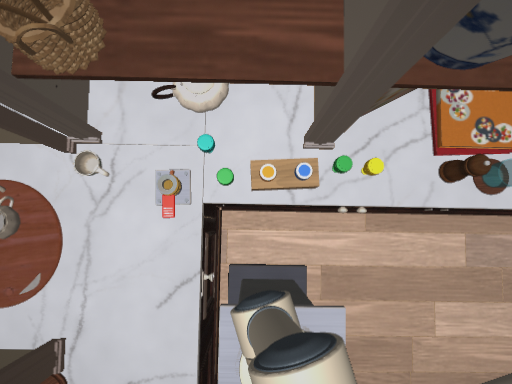

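View pics/wrist0.png

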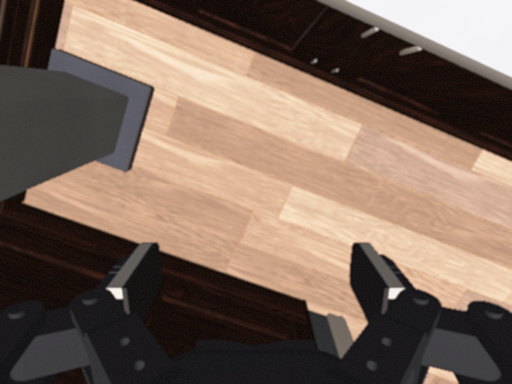

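The top view shows the wooden rack at (285,173), with the orange cartridge at (268,172) and the blue one at (304,171). The coupler is at (171,183) with its red tab at (168,207). The green look-alikes at (225,176) and (344,163), turquoise (206,143) and yellow (374,166) stand free. Only the (304,171) one has a white head with a blue band and sits in the rack. Next I confirm this in a crop and measure.

```bash
cat > h.py <<'E'
import numpy as np,cv2
def ray(m,u,v):
    K=np.array([[m['fx'],0,m['cx']],[0,m['fy'],m['cy']],[0,0,1]])
    p=cv2.undistortPoints(np.array([[[u,v]]],float),K,np.array(m['dist_coeffs']))[0,0]
    E=m['extrinsics'];return E[:3,3],E[:3,:3]@np.array([p[0],p[1],1])
def plane(m,u,v,z):
    o,d=ray(m,u,v);return o+d*(z-o[2])/d[2]
def proj(m,P):
    E=m['extrinsics'];K=np.array([[m['fx'],0,m['cx']],[0,m['fy'],m['cy']],[0,0,1]])
    Ri=E[:3,:3].T
    return cv2.projectPoints(np.array([P],float),cv2.Rodrigues(Ri)[0],-Ri@E[:3,3],K,np.array(m['dist_coeffs']))[0].ravel()
def blobs(mask,amin=8):
    n,l,s,c=cv2.connectedComponentsWithStats(mask.astype(np.uint8))
    return [(c[i].round(1),s[i]) for i in range(1,n) if s[i][4]>=amin]
E
python3 - <<'E'
from rig import r
from h import *
t=cv2.imread('pics/top0.png');s=cv2.imread('pics/scene0.png')
mt=r.camera_model('top');ms=r.camera_model('scene')
a=cv2.resize(t[130:230,140:330],None,fx=4,fy=4,interpolation=cv2.INTER_CUBIC)
cv2.imwrite('pics/ct.png',a)
b=cv2.resize(s[160:280,130:330],None,fx=4,fy=4,interpolation=cv2.INTER_CUBIC)
cv2.imwrite('pics/cs.png',b)
for n,im,m in(('top',t,mt),('scene',s,ms)):
    h=cv2.cvtColor(im,cv2.COLOR_BGR2HSV);H,S,V=[h[...,i].astype(int) for i in range(3)]
    for c,k in(('blue',(H>100)&(H<125)&(S>150)&(V>80)),('red',((H<5)|(H>174))&(S>170)&(V>120)),('orange',(H>8)&(H<20)&(S>200)&(V>170))):
        for ce,st in blobs(k,15):
            if 120<ce[0]<400 and 120<ce[1]<300: print(n,c,ce,st,*[plane(m,*ce,z).round(4) for z in(.098,.07)])
E
```

```text
top blue [304.  169.7] [299 165  11  10  89] [ 0.4835 -0.0362  0.098 ] [ 0.4874 -0.04    0.07  ]
top red [173.5 202.9] [171 195   4  21  31] [0.3996 0.2651 0.098 ] [0.4009 0.2704 0.07  ]
scene blue [292.7 168.1] [288 166  11   5  42] [ 0.4798 -0.0339  0.098 ] [ 0.5294 -0.0698  0.07  ]
scene blue [292.1 178.6] [285 174  16   9 104] [ 0.4347 -0.0006  0.098 ] [ 0.481 -0.034  0.07 ]
scene red [340.5 143.2] [331 139  21  10  32] [ 0.5449 -0.2392  0.098 ] [ 0.5993 -0.2904  0.07  ]
scene red [175.6 237.3] [166 229  24  20 167] [0.3528 0.3001 0.098 ] [0.393 0.289 0.07 ]
scene orange [345.3 125.8] [333 119  28  15 192] [ 0.6508 -0.3525  0.098 ] [ 0.7131 -0.4121  0.07  ]
scene orange [353.5 139.3] [349 138   9   4  19] [ 0.5491 -0.2913  0.098 ] [ 0.6038 -0.3464  0.07  ]
scene orange [263.  177.5] [258 176  11   4  40] [0.4735 0.0514 0.098 ] [0.5226 0.0218 0.07  ]
```

View pics/ct.png

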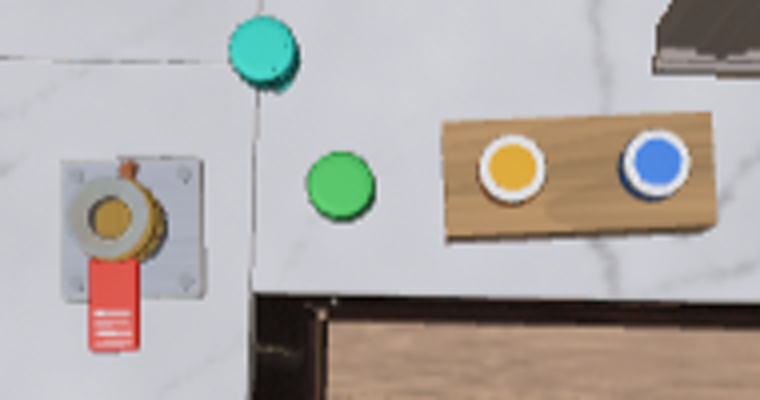

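View pics/cs.png

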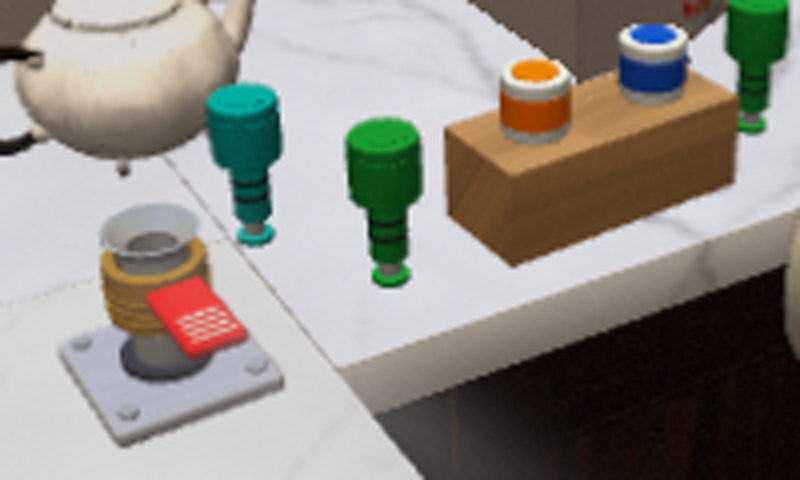

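The crops confirm it. The blue dot and band, white head, in the rack, is at top (304.5,170) and scene (293,168). Next: the funnel rim, foot and tab.

```bash
python3 - <<'E'
from rig import r
from h import *
from scipy.spatial.transform import Rotation as R
t=cv2.imread('pics/top0.png');s=cv2.imread('pics/scene0.png')
mt=r.camera_model('top');ms=r.camera_model('scene')
def T(u,v,z): return plane(mt,140+(u+.5)/4-.5,130+(v+.5)/4-.5,z)
def S(u,v,z): return plane(ms,130+(u+.5)/4-.5,160+(v+.5)/4-.5,z)
# rim by edges, crop coords: left/right/top/bottom
print('rim top',np.mean([T(*p,.088) for p in((68,219),(150,219),(110,177),(110,261))],0).round(4))
print('rim scene',np.mean([S(*p,.088) for p in((100,231),(202,231),(151,205),(151,258))],0).round(4))
f=[T(*p,.012) for p in((62,160),(203,156),(206,296),(62,300))];print('foot',np.mean(f,0).round(4),np.array(f).round(3).tolist())
g=[S(*p,.012) for p in((58,350),(283,378),(122,440))];print('footS',np.array(g).round(4).tolist(),((g[0]+g[1])/2).round(4))
print('tab end T',[T(*p,.07).round(4).tolist() for p in((90,351),(139,349))])
print('tab end S',[S(*p,.07).round(4).tolist() for p in((193,353),(246,328))])
print('block T',[T(*p,.06).round(4).tolist() for p in((443,122),(712,112),(446,238),(716,229))])
for m,n in((mt,'top'),(ms,'scene')):
    im=t if n=='top' else s
    h=cv2.cvtColor(im,cv2.COLOR_BGR2HSV);H,S_,V=[h[...,i].astype(int) for i in range(3)]
    k=((H<8)|(H>172))&(S_>120)&(V>120)
    for ce,st in blobs(k,60): print(n,ce,st,plane(m,*ce,.07).round(4))
q=r.get_state();M=R.from_rotvec(q['ee_rot']).as_matrix();print(M.round(3))
print('dots',T(658,160,.098),S(652,33,.098), 'orange',T(512,167,.098),S(536,71,.098))
E
```

```text
rim top [0.4432 0.2838 0.088 ]
rim scene [0.4393 0.2867 0.088 ]
foot [0.4451 0.2844 0.012 ] [[0.487, 0.331, 0.012], [0.492, 0.242, 0.012], [0.403, 0.237, 0.012], [0.398, 0.327, 0.012]]
footS [[0.4761, 0.3341, 0.012], [0.3954, 0.2436, 0.012], [0.39, 0.3281, 0.012]] [0.4358 0.2889 0.012 ]
tab end T [[0.3661, 0.296, 0.07], [0.3678, 0.2671, 0.07]]
tab end S [[0.3597, 0.2969, 0.07], [0.3653, 0.2693, 0.07]]
block T [[0.5094, 0.0898, 0.06], [0.5193, -0.0745, 0.06], [0.4386, 0.0865, 0.06], [0.4475, -0.0773, 0.06]]
top [460.7 141.1] [432  89  80  66 535] [ 0.5671 -0.4261  0.07  ]
top [168.1 204.1] [162 194  13  24 225] [0.3978 0.2831 0.07  ]
top [ 39.4 215.3] [ 27 212  26   7  80] [0.365  0.5861 0.07  ]
scene [177.5 238.2] [166 229  25  20 261] [0.3884 0.2869 0.07  ]
[[-0.     0.93   0.367]
 [ 0.002  0.367 -0.93 ]
 [-1.     0.    -0.002]]
dots [ 0.48371107 -0.03644756  0.098     ] [ 0.4809174  -0.03445206  0.098     ] orange [0.47769059 0.04896549 0.098     ] [0.4733024  0.04992261 0.098     ]
```

Both views agree on the vector from blue cartridge to coupler, about (-0.041, +0.321). The absolute values are blue ≈ (0.482,-0.035) and coupler axis ≈ (0.442,0.285) with a yaw of about 3°. I'm moving to hover near the blue one, with the jaws along x to clear the orange one.

{"api": "carry_out", "payload": {
  "deltas": [
    {"xyz": [0.6, 1, 0], "rotation": [0, 0, 0.76], "fingers": 1},
    {"xyz": [0.6, 1, 0], "rotation": [0, 0, 0.76], "fingers": 1},
    {"xyz": [0.6, 1, 0], "rotation": [0, 0, 0.76], "fingers": 1},
    {"xyz": [0.6, 1, 0], "rotation": [0, 0, 0.76], "fingers": 1},
    {"xyz": [0.6, 1, 0], "rotation": [0, 0, 0.76], "fingers": 1},
    {"xyz": [0.6, 1, 0], "rotation": [0, 0, 0.76], "fingers": 1},
    {"xyz": [0.6, 1, 0], "rotation": [0, 0, 0.76], "fingers": 1},
    {"xyz": [0.6, 1, 0], "rotation": [0, 0, 0.76], "fingers": 1},
    {"xyz": [0.6, 1, 0], "rotation": [0, 0, 0.76], "fingers": 1},
    {"xyz": [0.6, 1, 0], "rotation": [0, 0, 0.76], "fingers": 1}
  ]
}}

```text
t: 0.98
tool_pos: [0.3701, -0.3083, 0.2311]
ee_rot: [0.468, 1.52, -0.468]
wrist_force: [0.3, -0.6, -0.2]
gripper_width: 1.004
```

{"api": "carry_out", "payload": {
  "deltas": [
    {"xyz": [0.448, 1, -0.12], "rotation": [0, 0, 0.76], "fingers": 1},
    {"xyz": [0.448, 1, -0.12], "rotation": [0, 0, 0.76], "fingers": 1},
    {"xyz": [0.448, 1, -0.12], "rotation": [0, 0, 0.76], "fingers": 1},
    {"xyz": [0.448, 1, -0.12], "rotation": [0, 0, 0.76], "fingers": 1},
    {"xyz": [0.448, 1, -0.12], "rotation": [0, 0, 0.76], "fingers": 1},
    {"xyz": [0.448, 1, -0.12], "rotation": [0, 0, 0.76], "fingers": 1},
    {"xyz": [0.448, 1, -0.12], "rotation": [0, 0, 0.76], "fingers": 1},
    {"xyz": [0.448, 1, -0.12], "rotation": [0, 0, 0.76], "fingers": 1},
    {"xyz": [0.448, 1, -0.12], "rotation": [0, 0, 0.76], "fingers": 1},
    {"xyz": [0.448, 1, -0.12], "rotation": [0, 0, 0.76], "fingers": 1}
  ]
}}

```text
t: 1.82
tool_pos: [0.482, -0.0598, 0.201]
ee_rot: [0.002, 1.572, -0.003]
wrist_force: [-0.3, -1.0, -0.6]
gripper_width: 1.002
```

```bash
cat > look.py <<'E'
import sys
from rig import r
from h import *
from scipy.spatial.transform import Rotation as R
q=r.get_state();m=r.camera_model('wrist');im=r.get_image('wrist')
print(q['t'],q['tool_pos'].round(4),q['wrist_force'].round(2),q['gripper_width']);print(R.from_rotvec(q['ee_rot']).as_matrix().round(3).tolist())
cv2.imwrite('pics/%s.png'%sys.argv[1],im)
h=cv2.cvtColor(im,cv2.COLOR_BGR2HSV);H,S,V=[h[...,i].astype(int) for i in range(3)]
for ce,st in blobs((H>100)&(H<125)&(S>120)&(V>80),60): print('blue',ce,st,plane(m,*ce,.098).round(4))
E
python3 look.py w1
```

```text
1.8167 [ 0.482  -0.0598  0.201 ] [-0.32 -1.02 -0.6 ] 1.0015380504338183
[[-0.001, 0.003, 1.0], [-0.001, 1.0, -0.003], [-1.0, -0.001, -0.001]]
blue [256.  158.6] [239 142  35  34 923] [ 0.4824 -0.0379  0.098 ]
```

View pics/w1.png

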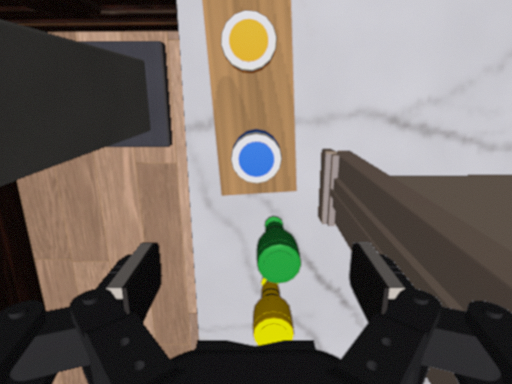

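The wrist view shows the blue dot at (256,159) → (0.4824,-0.0379), agreeing with the other cameras. Descend and grasp.

{"api": "carry_out", "payload": {
  "deltas": [
    {"xyz": [0, 0.09, 0], "rotation": [0, 0, 0], "fingers": 1},
    {"xyz": [0, 0.09, -0.15], "rotation": [0, 0, 0], "fingers": 1},
    {"xyz": [0, 0.09, -0.28], "rotation": [0, 0, 0], "fingers": 1},
    {"xyz": [0, 0.09, -0.4], "rotation": [0, 0, 0], "fingers": 1},
    {"xyz": [0, 0.09, -0.5], "rotation": [0, 0, 0], "fingers": 1},
    {"xyz": [0, 0.09, -0.55], "rotation": [0, 0, 0], "fingers": 1},
    {"xyz": [0, 0.09, -0.55], "rotation": [0, 0, 0], "fingers": 1},
    {"xyz": [0, 0.09, -0.55], "rotation": [0, 0, 0], "fingers": 1}
  ],
  "force": 35
}}

```text
t: 2.53
tool_pos: [0.4822, -0.0367, 0.0644]
ee_rot: [0.002, 1.571, -0.002]
wrist_force: [0.6, -0.1, 0.5]
gripper_width: 0.999
```

{"api": "carry_out", "payload": {
  "deltas": [
    {"xyz": [0, 0, 0], "rotation": [0, 0, 0], "fingers": -1},
    {"xyz": [0, 0, 0], "rotation": [0, 0, 0], "fingers": -1},
    {"xyz": [0, 0, 0], "rotation": [0, 0, 0], "fingers": -1},
    {"xyz": [0, 0, 0], "rotation": [0, 0, 0], "fingers": -1},
    {"xyz": [0, 0, 0], "rotation": [0, 0, 0], "fingers": -1},
    {"xyz": [0, 0, 0], "rotation": [0, 0, 0], "fingers": -1},
    {"xyz": [0, 0, 0], "rotation": [0, 0, 0], "fingers": -1},
    {"xyz": [0, 0, 0], "rotation": [0, 0, 0], "fingers": -1},
    {"xyz": [0, 0, 0], "rotation": [0, 0, 0], "fingers": -1},
    {"xyz": [0, 0, 0], "rotation": [0, 0, 0], "fingers": -1}
  ],
  "force": 35
}}

```text
t: 3.37
tool_pos: [0.483, -0.0357, 0.0654]
ee_rot: [0.0, 1.568, -0.001]
wrist_force: [-1.1, -0.5, 5.5]
gripper_width: 0.458
```

```bash
python3 look.py w2
```

```text
3.3667 [ 0.483  -0.0357  0.0654] [-1.13 -0.51  5.54] 0.45782759584475885
[[0.002, 0.001, 1.0], [-0.001, 1.0, -0.001], [-1.0, -0.001, 0.002]]
blue [251.4 228.6] [ 210  215   87   44 1051] [ 0.481 -0.013  0.098]
blue [255.1 287.8] [ 221  258   70   61 3330] [ 0.4824 -0.0386  0.098 ]
```

View pics/w2.png

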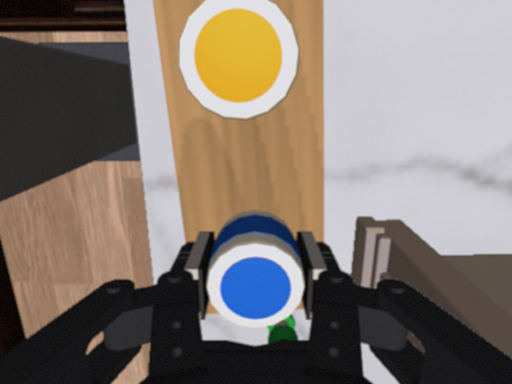

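The blue head is held between the pads (opening 39 mm). Lift.

{"api": "carry_out", "payload": {
  "deltas": [
    {"xyz": [0, 0, 0.08], "rotation": [0, 0, 0], "fingers": -1},
    {"xyz": [0, 0, 0.2], "rotation": [0, 0, 0], "fingers": -1},
    {"xyz": [0, 0, 0.32], "rotation": [0, 0, 0], "fingers": -1},
    {"xyz": [0, 0, 0.44], "rotation": [0, 0, 0], "fingers": -1},
    {"xyz": [0, 0, 0.52], "rotation": [0, 0, 0], "fingers": -1},
    {"xyz": [0, 0, 0.52], "rotation": [0, 0, 0], "fingers": -1}
  ]
}}

```text
t: 3.92
tool_pos: [0.484, -0.0358, 0.1993]
ee_rot: [-0.0, 1.562, -0.002]
wrist_force: [0.4, 0.0, -1.3]
gripper_width: 0.459
```

```bash
python3 look.py w3; python3 - <<'E'
from rig import r
import cv2
cv2.imwrite('pics/scene1.png',r.get_image('scene'))
E
```

```text
3.9167 [ 0.484  -0.0358  0.1993] [ 0.43  0.03 -1.29] 0.4587261202215445
[[0.008, 0.001, 1.0], [-0.001, 1.0, -0.001], [-1.0, -0.001, 0.008]]
blue [254.2 229.7] [ 210  215   90   44 1217] [ 0.4836 -0.0734  0.098 ]
blue [255.1 287.7] [ 221  258   69   61 3318] [ 0.4843 -0.1288  0.098 ]
```

View pics/scene1.png

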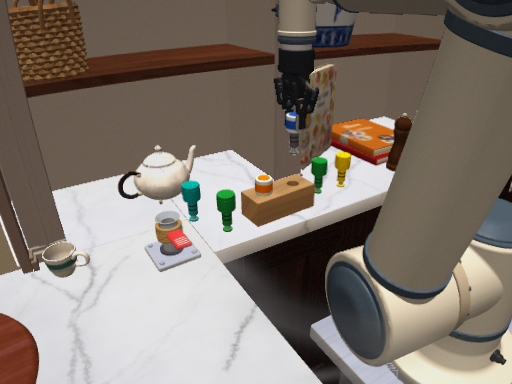

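The blue cartridge is lifted clear, and the orange one is still in the rack. Swing across to the coupler, slightly closer to the robot.

{"api": "carry_out", "payload": {
  "deltas": [
    {"xyz": [-0.164, 0.06, 0], "rotation": [0, 0, 0], "fingers": -1},
    {"xyz": [-0.164, 0.16, 0], "rotation": [0, 0, 0], "fingers": -1},
    {"xyz": [-0.164, 0.28, 0], "rotation": [0, 0, 0], "fingers": -1},
    {"xyz": [-0.164, 0.4, 0], "rotation": [0, 0, 0], "fingers": -1},
    {"xyz": [-0.164, 0.52, 0], "rotation": [0, 0, 0], "fingers": -1},
    {"xyz": [-0.164, 0.64, 0], "rotation": [0, 0, 0], "fingers": -1},
    {"xyz": [-0.164, 0.76, 0], "rotation": [0, 0, 0], "fingers": -1},
    {"xyz": [-0.164, 0.88, 0], "rotation": [0, 0, 0], "fingers": -1},
    {"xyz": [-0.164, 1, 0], "rotation": [0, 0, 0], "fingers": -1},
    {"xyz": [-0.164, 1, 0], "rotation": [0, 0, 0], "fingers": -1}
  ]
}}

```text
t: 4.85
tool_pos: [0.4396, 0.2184, 0.1906]
ee_rot: [-0.002, 1.576, 0.003]
wrist_force: [-0.1, 1.1, -1.9]
gripper_width: 0.454
```

{"api": "carry_out", "payload": {
  "deltas": [
    {"xyz": [0, 0.1, 0], "rotation": [0, 0, 0], "fingers": -1},
    {"xyz": [0, 0.2, 0], "rotation": [0, 0, 0], "fingers": -1},
    {"xyz": [0, 0.283, 0], "rotation": [0, 0, 0], "fingers": -1},
    {"xyz": [0, 0.283, 0], "rotation": [0, 0, 0], "fingers": -1},
    {"xyz": [0, 0.283, 0], "rotation": [0, 0, 0], "fingers": -1},
    {"xyz": [0, 0.283, 0], "rotation": [0, 0, 0], "fingers": -1},
    {"xyz": [0, 0.283, 0], "rotation": [0, 0, 0], "fingers": -1}
  ]
}}

```text
t: 5.43
tool_pos: [0.4412, 0.2839, 0.193]
ee_rot: [0.001, 1.572, -0.003]
wrist_force: [0.4, 0.3, -1.1]
gripper_width: 0.461
```

```bash
python3 look.py w4; python3 - <<'E'
from rig import r
import cv2
a=r.get_image('scene');b=r.get_image('top')
a=cv2.resize(a[100:280,100:300],None,fx=2.5,fy=2.5);b=cv2.resize(b[100:240,110:240],None,fx=3,fy=3)
cv2.imwrite('pics/s2.png',a);cv2.imwrite('pics/t2.png',b)
E
```

```text
5.4333 [0.4412 0.2839 0.193 ] [ 0.45  0.31 -1.06] 0.4609283711445478
[[-0.001, 0.002, 1.0], [-0.001, 1.0, -0.002], [-1.0, -0.001, -0.001]]
blue [243.9 236.8] [211 230  69  28 119] [0.4314 0.2429 0.098 ]
blue [255.1 287.7] [ 221  258   70   61 3326] [0.4404 0.1952 0.098 ]
```

View pics/w4.png

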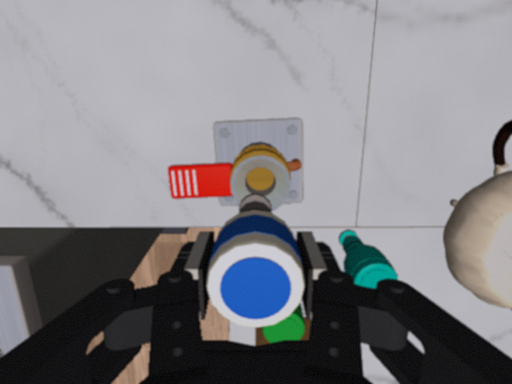

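View pics/s2.png

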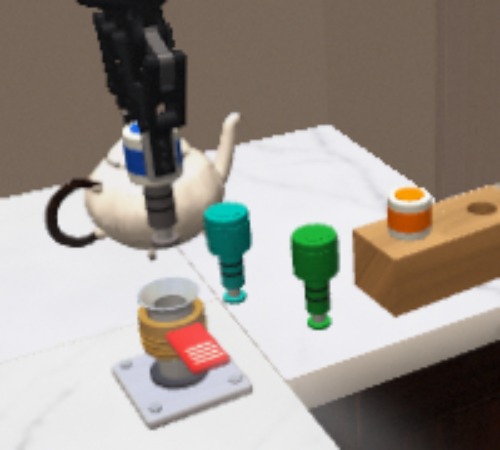

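View pics/t2.png

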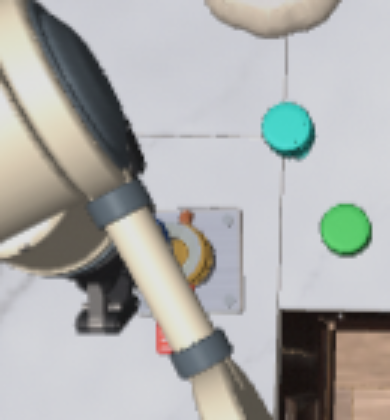

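The wrist view shows the funnel rim around (260,182), the red tab from (169,181) to (232,180), and the blue head at (255,288). I check the rim centre from this view.

```bash
python3 - <<'E'
from rig import r
from h import *
m=r.camera_model('wrist');im=cv2.imread('pics/w4.png')
cv2.imwrite('pics/w4c.png',cv2.resize(im[100:250,150:320],None,fx=4,fy=4,interpolation=cv2.INTER_CUBIC))
for p in((230,182),(291,182),(260.5,153)):print(plane(m,*p,.088).round(4))
# projected rim circle for check
for c in((.4412,.2835),(.443,.284),(.44,.286)):
  print(c,[proj(m,(c[0]+dx,c[1]+dy,.088)).round(1).tolist() for dx,dy in((0,0),(-.023,0),(.023,0),(0,.023))])
print('cart tip',plane(m,255,200,.136), proj(m,(.4412,.282,.136)))
print('tab',plane(m,169,181,.07),plane(m,169,197,.07),plane(m,168,166,.07))
E
```

```text
[0.4208 0.2866 0.088 ]
[0.47   0.2864 0.088 ]
[0.4453 0.3102 0.088 ]
(0.4412, 0.2835) [[255.4, 185.6], [226.9, 185.7], [283.8, 185.5], [255.3, 157.6]]
(0.443, 0.284) [[257.6, 185.0], [229.1, 185.1], [286.0, 184.9], [257.6, 157.0]]
(0.44, 0.286) [[253.9, 182.7], [225.3, 182.7], [282.4, 182.6], [253.7, 154.5]]
cart tip [0.4408947  0.28755379 0.136     ] [255.48404845 207.88547788]
tab [0.36662664 0.28267308 0.07      ] [0.36546667 0.26812815 0.07      ] [0.36682669 0.29592813 0.07      ]
```

View pics/w4c.png

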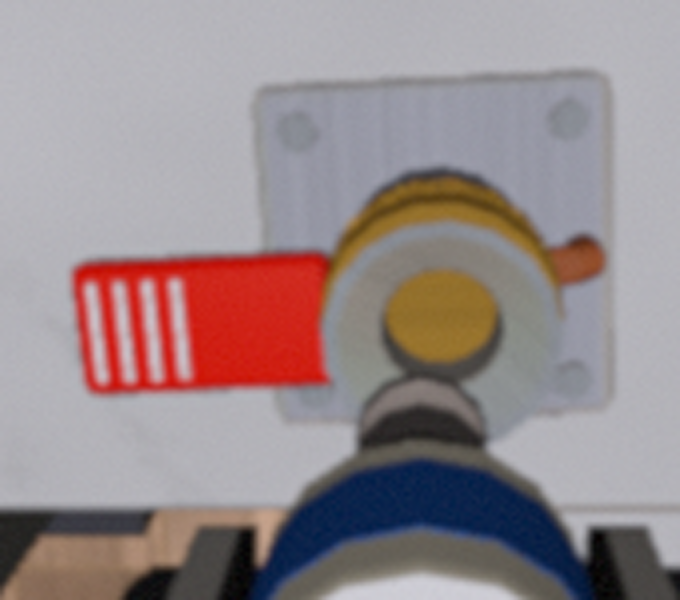

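Relative to the held cartridge, the rim is about 4 mm further +x and 2–3 mm further +y in this view. I apply a part of that, lower to just above the rim and look again.

{"api": "carry_out", "payload": {
  "deltas": [
    {"xyz": [0.01, 0.008, -0.07], "rotation": [0, 0, 0], "fingers": -1},
    {"xyz": [0.01, 0.008, -0.14], "rotation": [0, 0, 0], "fingers": -1},
    {"xyz": [0.01, 0.008, -0.14], "rotation": [0, 0, 0], "fingers": -1},
    {"xyz": [0.01, 0.008, -0.14], "rotation": [0, 0, 0], "fingers": -1},
    {"xyz": [0.01, 0.008, -0.14], "rotation": [0, 0, 0], "fingers": -1}
  ]
}}

```text
t: 6.0
tool_pos: [0.4439, 0.287, 0.1598]
ee_rot: [0.002, 1.57, -0.001]
wrist_force: [-0.5, 0.9, -0.3]
gripper_width: 0.458
```

```bash
python3 look.py w5; python3 - <<'E'
from rig import r
import cv2
im=cv2.imread('pics/w5.png')
w=cv2.resize(im[120:270,170:340],None,fx=4,fy=4,interpolation=cv2.INTER_CUBIC)
a=r.get_image('scene');cv2.imwrite('pics/s3f.png',a)
cv2.imwrite('pics/w5c.png',w);cv2.imwrite('pics/s3.png',cv2.resize(a[140:280,110:240],None,fx=4,fy=4,interpolation=cv2.INTER_CUBIC))
E
```

```text
6.0 [0.4439 0.287  0.1598] [-0.51  0.93 -0.27] 0.4578702446451248
[[0.001, 0.002, 1.0], [0.0, 1.0, -0.002], [-1.0, 0.0, 0.001]]
blue [251.  236.4] [215 230  77  22 124] [0.4407 0.262  0.098 ]
blue [255.1 287.7] [ 221  258   70   61 3326] [0.4434 0.2207 0.098 ]
```

View pics/w5c.png

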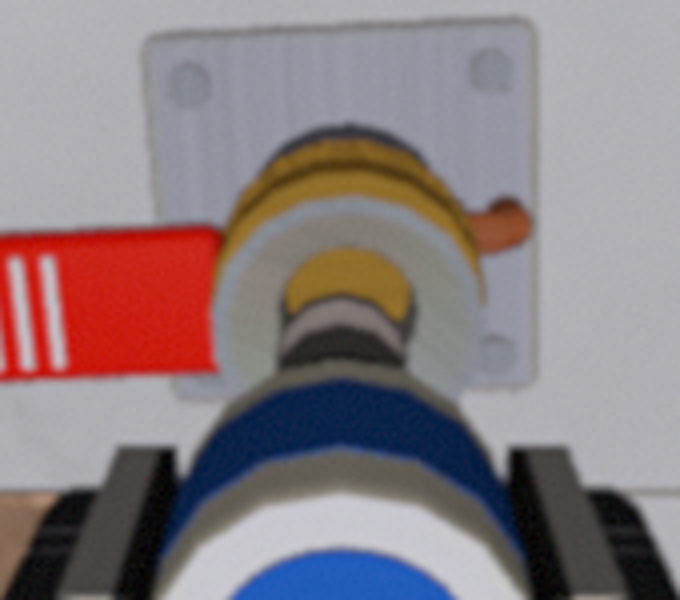

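View pics/s3.png

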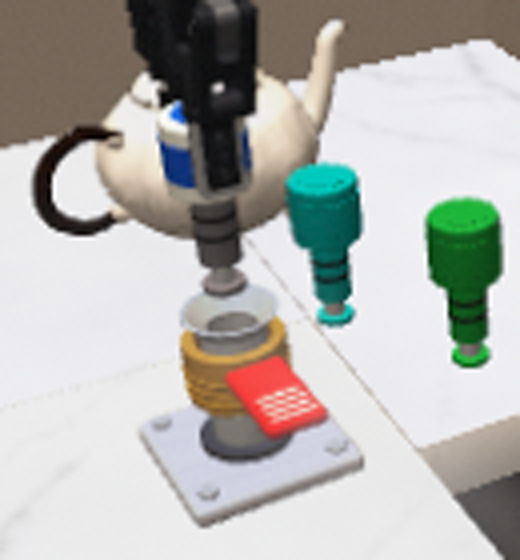

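```bash
python3 - <<'E'
from rig import r
from h import *
m=r.camera_model('wrist');ms=r.camera_model('scene')
print('rim',plane(m,170+349/4,202.5,.088),'tip',[plane(m,170+346/4,209.6,z) for z in(.099,.102)])
print('rim edge y',plane(m,257,120+197/4,.088),'tip edge y',[plane(m,256,120+295/4,z) for z in(.099,.102)])
S=lambda u,v:(110+u/4,140+v/4)
print('scene rim',plane(ms,*S(229,312),.088),'tip',[plane(ms,*S(223,285),z) for z in(.099,.102)])
E
```

```text
rim [0.44547321 0.28377879 0.088     ] tip [array([0.44486125, 0.28249602, 0.099     ]), array([0.44484116, 0.28361312, 0.102     ])]
rim edge y [0.44530472 0.3080509  0.088     ] tip edge y [array([0.44453558, 0.29380436, 0.099     ]), array([0.44452025, 0.29475624, 0.102     ])]
scene rim [0.4370951  0.28765509 0.088     ] tip [array([0.44443224, 0.2867287 , 0.099     ]), array([0.43938589, 0.28803515, 0.102     ])]
```

Tip and rim are aligned within about 1–2 mm in both views. Lower into the funnel.

{"api": "carry_out", "payload": {
  "deltas": [
    {"xyz": [0, 0, -0.04], "rotation": [0, 0, 0], "fingers": -1},
    {"xyz": [0, 0, -0.06], "rotation": [0, 0, 0], "fingers": -1},
    {"xyz": [0, 0, -0.08], "rotation": [0, 0, 0], "fingers": -1},
    {"xyz": [0, 0, -0.1], "rotation": [0, 0, 0], "fingers": -1},
    {"xyz": [0, 0, -0.1], "rotation": [0, 0, 0], "fingers": -1},
    {"xyz": [0, 0, -0.1], "rotation": [0, 0, 0], "fingers": -1}
  ]
}}

```text
t: 6.6
tool_pos: [0.4437, 0.2869, 0.1332]
ee_rot: [0.001, 1.571, -0.001]
wrist_force: [1.5, -0.8, -2.6]
gripper_width: 0.457
```

{"api": "carry_out", "payload": {
  "deltas": [
    {"xyz": [0, 0, -0.02], "rotation": [0, 0, 0], "fingers": -1},
    {"xyz": [0, 0, -0.04], "rotation": [0, 0, 0], "fingers": -1},
    {"xyz": [0, 0, -0.06], "rotation": [0, 0, 0], "fingers": -1},
    {"xyz": [0, 0, -0.075], "rotation": [0, 0, 0], "fingers": -1},
    {"xyz": [0, 0, -0.075], "rotation": [0, 0, 0], "fingers": -1},
    {"xyz": [0, 0, -0.075], "rotation": [0, 0, 0], "fingers": -1}
  ]
}}

```text
t: 7.1
tool_pos: [0.4436, 0.2869, 0.1145]
ee_rot: [0.001, 1.571, -0.001]
wrist_force: [1.5, -0.4, -1.9]
gripper_width: 0.456
```

```bash
python3 look.py w6; python3 - <<'E'
from rig import r
import cv2
a=r.get_image('scene')
cv2.imwrite('pics/s4.png',cv2.resize(a[140:280,110:240],None,fx=4,fy=4,interpolation=cv2.INTER_CUBIC))
E
```

```text
7.1 [0.4436 0.2869 0.1145] [ 1.49 -0.38 -1.94] 0.45579896098551304
[[-0.0, 0.001, 1.0], [-0.001, 1.0, -0.001], [-1.0, -0.001, -0.0]]
blue [243.5 235.8] [215 230  60  22  96] [0.4368 0.2837 0.098 ]
blue [255.1 287.7] [ 221  258   70   61 3328] [0.4431 0.2511 0.098 ]
```

View pics/s4.png

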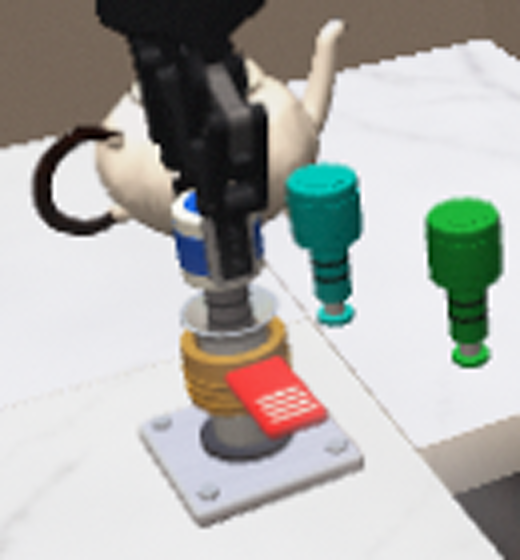

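The stem is in the bore (tip at z ≈ 0.056) with almost no force. The last few mm go down to the jaws.

{"api": "carry_out", "payload": {
  "deltas": [
    {"xyz": [0, 0, -0.008], "rotation": [0, 0, 0], "fingers": -1},
    {"xyz": [0, 0, -0.016], "rotation": [0, 0, 0], "fingers": -1},
    {"xyz": [0, 0, -0.022], "rotation": [0, 0, 0], "fingers": -1},
    {"xyz": [0, 0, -0.022], "rotation": [0, 0, 0], "fingers": -1},
    {"xyz": [0, 0, -0.022], "rotation": [0, 0, 0], "fingers": -1}
  ]
}}

```text
t: 7.62
tool_pos: [0.4437, 0.2871, 0.1094]
ee_rot: [0.001, 1.571, -0.001]
wrist_force: [1.2, 0.1, -1.4]
gripper_width: 0.457
```

{"api": "carry_out", "payload": {
  "deltas": [
    {"xyz": [0, 0, 0], "rotation": [0, 0, 0], "fingers": 0.2},
    {"xyz": [0, 0, 0], "rotation": [0, 0, 0], "fingers": 0.4},
    {"xyz": [0, 0, 0], "rotation": [0, 0, 0], "fingers": 0.7},
    {"xyz": [0, 0, 0], "rotation": [0, 0, 0], "fingers": 0.9},
    {"xyz": [0, 0, 0], "rotation": [0, 0, 0], "fingers": 0.9},
    {"xyz": [0, 0, 0], "rotation": [0, 0, 0], "fingers": 0.9}
  ]
}}

```text
t: 8.12
tool_pos: [0.4437, 0.2871, 0.1096]
ee_rot: [0.001, 1.571, -0.001]
wrist_force: [-0.4, 0.5, 0.2]
gripper_width: 0.949
```

{"api": "carry_out", "payload": {
  "deltas": [
    {"xyz": [0, 0, 0.08], "rotation": [0, 0, 0], "fingers": 0.9},
    {"xyz": [0, 0, 0.2], "rotation": [0, 0, 0], "fingers": 0.9},
    {"xyz": [0, 0, 0.32], "rotation": [0, 0, 0], "fingers": 0.9},
    {"xyz": [0, 0, 0.4], "rotation": [0, 0, 0], "fingers": 0.9},
    {"xyz": [0, 0, 0.4], "rotation": [0, 0, 0], "fingers": 0.9}
  ]
}}

```text
t: 8.53
tool_pos: [0.4452, 0.288, 0.2156]
ee_rot: [0.004, 1.563, 0.003]
wrist_force: [-1.3, -0.0, 0.9]
gripper_width: 0.947
```

```bash
python3 look.py w7; python3 - <<'E'
from rig import r
import cv2
a=r.get_image('scene')
cv2.imwrite('pics/s5.png',cv2.resize(a[140:280,110:240],None,fx=4,fy=4,interpolation=cv2.INTER_CUBIC))
E
```

```text
8.5333 [0.4452 0.288  0.2156] [-1.29 -0.05  0.91] 0.9468824091601632
[[0.008, 0.001, 1.0], [0.004, 1.0, -0.001], [-1.0, 0.004, 0.008]]
blue [252.3 202.2] [ 234  185   38   36 1066] [0.4433 0.2695 0.098 ]
```

View pics/s5.png

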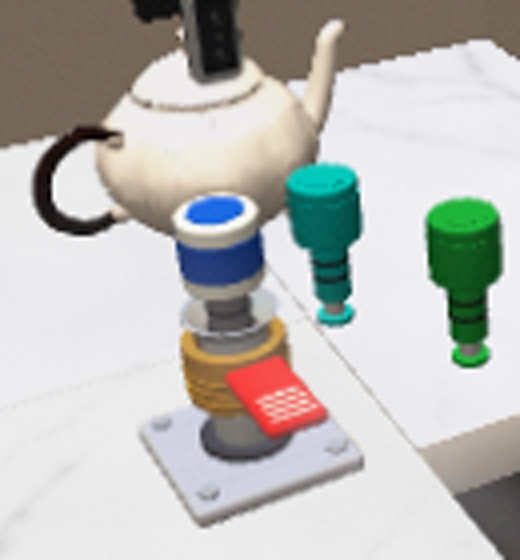

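View pics/w7.png

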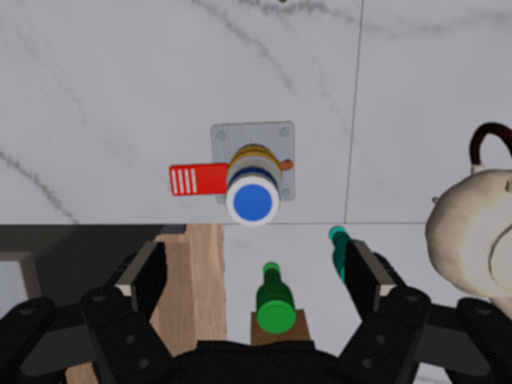

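The cartridge now stands on the closed jaws, its head high, with the sleeve still up. Next comes the tab press. I will turn the tool 90° (jaws along y), so that the finger linkages keep clear of the cartridge's head. First, the joint margin.

```bash
python3 - <<'E'
from rig import r
from h import *
print(r.get_state()['joint_pos'].round(3))
m=r.camera_model('wrist');im=cv2.imread('pics/w7.png')
h=cv2.cvtColor(im,cv2.COLOR_BGR2HSV);H,S,V=[h[...,i].astype(int) for i in range(3)]
for ce,st in blobs(((H<8)|(H>172))&(S>120)&(V>120),100): print(ce,st,plane(m,st[0]-.5,st[1]+st[3]/2,.07))
E
```

```text
[ 0.51  -0.105  1.463  0.     1.782  0.511]
[201.7 178.3] [ 169  163   59   33 1401] [0.36463166 0.28270645 0.07      ]
```

{"api": "carry_out", "payload": {
  "deltas": [
    {"xyz": [-0.15, -0.02, 0], "rotation": [0, 0, 1], "fingers": 0.5},
    {"xyz": [-0.278, -0.02, 0], "rotation": [0, 0, 1], "fingers": 0},
    {"xyz": [-0.278, -0.02, 0], "rotation": [0, 0, 1], "fingers": -1},
    {"xyz": [-0.278, -0.02, 0], "rotation": [0, 0, 1], "fingers": -1},
    {"xyz": [-0.278, -0.02, 0], "rotation": [0, 0, 1], "fingers": -1},
    {"xyz": [-0.278, -0.02, 0], "rotation": [0, 0, 1], "fingers": -1},
    {"xyz": [-0.278, -0.02, 0], "rotation": [0, 0, 1], "fingers": -1},
    {"xyz": [-0.278, -0.02, 0], "rotation": [0, 0, 1], "fingers": -1}
  ]
}}

```text
t: 9.3
tool_pos: [0.3736, 0.2818, 0.2075]
ee_rot: [-0.615, 1.485, 0.614]
wrist_force: [-0.8, 0.5, -0.8]
gripper_width: -0.002
```

{"api": "carry_out", "payload": {
  "deltas": [
    {"xyz": [0, 0, -0.05], "rotation": [0, 0, 1], "fingers": -1},
    {"xyz": [0, 0, -0.1], "rotation": [0, 0, 1], "fingers": -1},
    {"xyz": [0, 0, -0.15], "rotation": [0, 0, 1], "fingers": -1},
    {"xyz": [0, 0, -0.2], "rotation": [0, 0, 1], "fingers": -1},
    {"xyz": [0, 0, -0.2], "rotation": [0, 0, 1], "fingers": -1},
    {"xyz": [0, 0, -0.2], "rotation": [0, 0, 1], "fingers": -1},
    {"xyz": [0, 0, -0.2], "rotation": [0, 0, 1], "fingers": -1},
    {"xyz": [0, 0, -0.2], "rotation": [0, 0, 1], "fingers": -1},
    {"xyz": [0, 0, -0.2], "rotation": [0, 0, 1], "fingers": -1}
  ]
}}

```text
t: 10.05
tool_pos: [0.3739, 0.2819, 0.1584]
ee_rot: [-1.206, 1.213, 1.207]
wrist_force: [0.5, 0.0, 0.7]
gripper_width: 0.002
```

```bash
python3 look.py w8; python3 - <<'E'
from rig import r
import cv2
a=r.get_image('scene')
cv2.imwrite('pics/s6.png',cv2.resize(a[120:280,110:260],None,fx=3.5,fy=3.5,interpolation=cv2.INTER_CUBIC))
E
```

```text
10.05 [0.3739 0.2819 0.1584] [0.49 0.01 0.66] 0.0021138693878848115
[[-0.001, -1.0, 0.004], [-0.001, 0.004, 1.0], [-1.0, 0.001, -0.001]]
blue [255.1 334. ] [248 321  15  25 320] [0.479  0.2804 0.098 ]
```

View pics/s6.png

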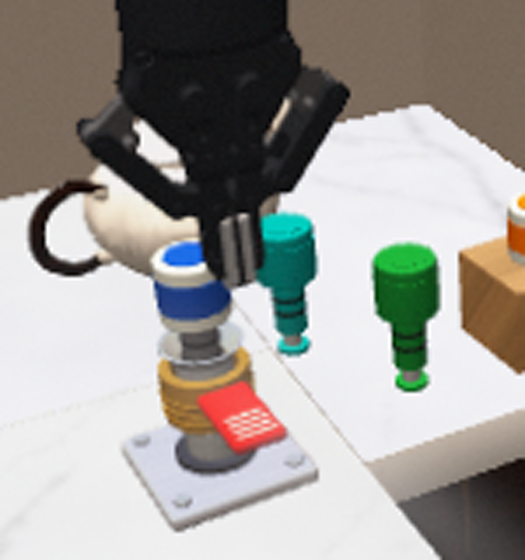

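View pics/w8.png

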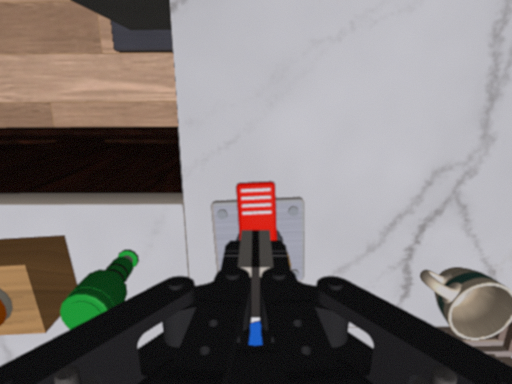

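The shut fingers are in line with the tab, and the linkages spread along y, clear of the cartridge. Descend to just above the tab.

{"api": "carry_out", "payload": {
  "deltas": [
    {"xyz": [0, 0, -0.08], "rotation": [0, 0, 0], "fingers": -1},
    {"xyz": [0, 0, -0.16], "rotation": [0, 0, 0], "fingers": -1},
    {"xyz": [0, 0, -0.23], "rotation": [0, 0, 0], "fingers": -1},
    {"xyz": [0, 0, -0.29], "rotation": [0, 0, 0], "fingers": -1},
    {"xyz": [0, 0, -0.32], "rotation": [0, 0, 0], "fingers": -1},
    {"xyz": [0, 0, -0.32], "rotation": [0, 0, 0], "fingers": -1},
    {"xyz": [0, 0, -0.32], "rotation": [0, 0, 0], "fingers": -1}
  ]
}}

```text
t: 10.73
tool_pos: [0.3742, 0.2821, 0.0797]
ee_rot: [-1.208, 1.21, 1.208]
wrist_force: [-0.6, 0.5, -0.2]
gripper_width: -0.002
```

```bash
python3 look.py w9; python3 - <<'E'
from rig import r
import cv2
a=r.get_image('scene')
cv2.imwrite('pics/s7.png',cv2.resize(a[120:280,110:260],None,fx=3.5,fy=3.5,interpolation=cv2.INTER_CUBIC))
E
```

```text
10.7333 [0.3742 0.2821 0.0797] [-0.62  0.52 -0.22] -0.002425345839671446
[[-0.0, -1.0, 0.002], [-0.0, 0.002, 1.0], [-1.0, 0.0, -0.0]]
```

View pics/s7.png

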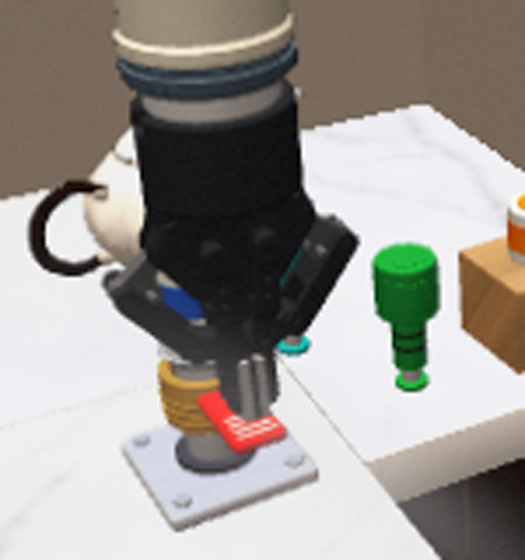

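The tips are just above the ribbed part of the tab. Press gradually to about 10 mm first and check the force.

{"api": "carry_out", "payload": {
  "deltas": [
    {"xyz": [0, 0, -0.02], "rotation": [0, 0, 0], "fingers": -1},
    {"xyz": [0, 0, -0.035], "rotation": [0, 0, 0], "fingers": -1},
    {"xyz": [0, 0, -0.05], "rotation": [0, 0, 0], "fingers": -1},
    {"xyz": [0, 0, -0.06], "rotation": [0, 0, 0], "fingers": -1},
    {"xyz": [0, 0, -0.06], "rotation": [0, 0, 0], "fingers": -1}
  ]
}}

```text
t: 11.25
tool_pos: [0.3746, 0.2824, 0.0649]
ee_rot: [-1.208, 1.208, 1.208]
wrist_force: [-0.2, -0.8, 5.3]
gripper_width: -0.004
```

The force of 5.3 N at about 5 mm down matches the spring (4→9 N). Continue to about 17.5 mm.

{"api": "carry_out", "payload": {
  "deltas": [
    {"xyz": [0, 0, -0.015], "rotation": [0, 0, 0], "fingers": -1},
    {"xyz": [0, 0, -0.03], "rotation": [0, 0, 0], "fingers": -1},
    {"xyz": [0, 0, -0.042], "rotation": [0, 0, 0], "fingers": -1},
    {"xyz": [0, 0, -0.052], "rotation": [0, 0, 0], "fingers": -1},
    {"xyz": [0, 0, -0.052], "rotation": [0, 0, 0], "fingers": -1},
    {"xyz": [0, 0, -0.052], "rotation": [0, 0, 0], "fingers": -1},
    {"xyz": [0, 0, -0.052], "rotation": [0, 0, 0], "fingers": -1},
    {"xyz": [0, 0, -0.052], "rotation": [0, 0, 0], "fingers": -1}
  ]
}}

```text
t: 11.92
tool_pos: [0.3746, 0.2824, 0.053]
ee_rot: [-1.208, 1.208, 1.208]
wrist_force: [-2.3, -1.2, 8.5]
gripper_width: 0.0
```

```bash
python3 look.py w10; python3 - <<'E'
from rig import r
import cv2
a=r.get_image('scene')
cv2.imwrite('pics/s8.png',cv2.resize(a[120:280,110:260],None,fx=3.5,fy=3.5,interpolation=cv2.INTER_CUBIC))
E
```

```text
11.9167 [0.3746 0.2824 0.053 ] [-2.25 -1.15  8.54] 0.00013615718262674573
[[0.001, -1.0, 0.001], [0.001, 0.001, 1.0], [-1.0, -0.001, 0.001]]
```

View pics/s8.png

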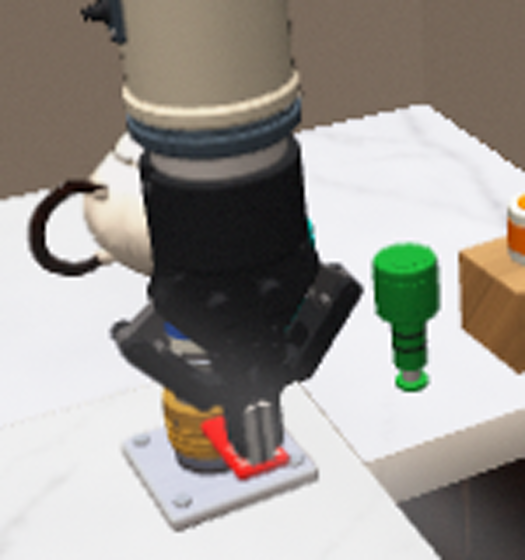

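The sleeve is about 17 mm down at 8.5 N. Raise straight up and look.

{"api": "carry_out", "payload": {
  "deltas": [
    {"xyz": [0, 0, 0.04], "rotation": [0, 0, 0], "fingers": -1},
    {"xyz": [0, 0, 0.08], "rotation": [0, 0, 0], "fingers": -1},
    {"xyz": [0, 0, 0.16], "rotation": [0, 0, 0], "fingers": -1},
    {"xyz": [0, 0, 0.28], "rotation": [0, 0, 0], "fingers": -1},
    {"xyz": [0, 0, 0.4], "rotation": [0, 0, 0], "fingers": -1},
    {"xyz": [-0.15, 0, 0.5], "rotation": [0, 0, 0], "fingers": -1},
    {"xyz": [-0.15, 0, 0.6], "rotation": [0, 0, 0], "fingers": -1},
    {"xyz": [-0.15, 0, 0.6], "rotation": [0, 0, 0], "fingers": -1},
    {"xyz": [-0.15, 0, 0.6], "rotation": [0, 0, 0], "fingers": -1}
  ]
}}

```text
t: 12.77
tool_pos: [0.337, 0.2825, 0.2038]
ee_rot: [-1.209, 1.205, 1.207]
wrist_force: [0.7, 0.3, -0.8]
gripper_width: 0.003
```

```bash
python3 look.py w11; python3 - <<'E'
from rig import r
from h import *
a=r.get_image('scene');m=r.camera_model('scene')
cv2.imwrite('pics/s9f.png',a)
cv2.imwrite('pics/s9.png',cv2.resize(a[140:280,110:240],None,fx=4,fy=4,interpolation=cv2.INTER_CUBIC))
b=r.get_image('top')
cv2.imwrite('pics/t9.png',b)
h=cv2.cvtColor(a,cv2.COLOR_BGR2HSV);H,S,V=[h[...,i].astype(int) for i in range(3)]
for ce,st in blobs((H>100)&(H<125)&(S>150)&(V>80),15): print(ce,st)
for ce,st in blobs(((H<8)|(H>172))&(S>120)&(V>120),60): print('red',ce,st)
for z in (.128,.142): print(z,proj(m,(.442,.285,z)))
E
```

```text
12.7667 [0.337  0.2825 0.2038] [ 0.74  0.34 -0.77] 0.0031228897655850604
[[0.003, -1.0, 0.001], [0.002, 0.001, 1.0], [-1.0, -0.003, 0.002]]
blue [255.1 328.3] [249 317  14  23 279] [0.4764 0.2817 0.098 ]
[164.1 198.4] [158 195  14   7  71]
[166.8 210.5] [155 204  21  12 127]
red [359.9 150.1] [331 138  58  23 166]
red [176.9 238.1] [166 229  25  21 233]
red [ 14.4 354. ] [   0  316   34   68 1625]
0.128 [165.1132501  198.31366464]
0.142 [164.1756396  191.73194223]
```

View pics/s9.png

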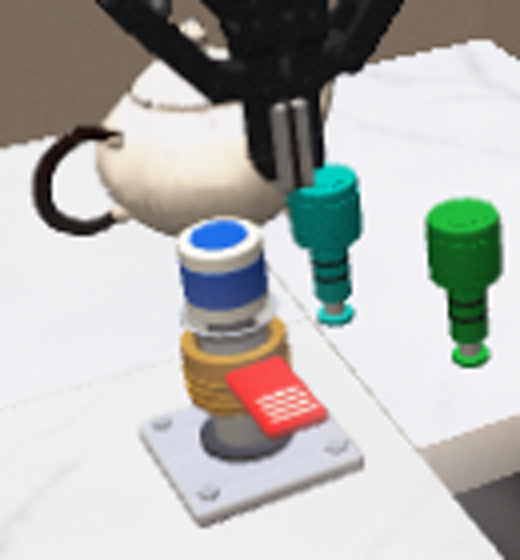

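View pics/s9f.png

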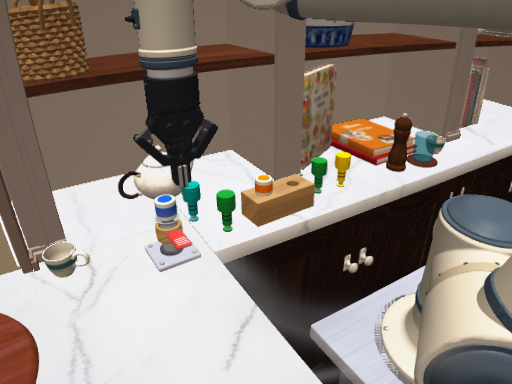

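The blue dot sits at (164.1,198.4) in the scene view. The prediction is v = 198.3 when seated (top z = 0.128) and 191.7 if still on the jaws, so it has dropped home. The tab is back at (177,238), as at the start, so the sleeve is fully up. The orange cartridge is in the rack and nothing has toppled.

```bash
python3 -c "
from rig import r
print(r.get_state()['wrist_force']);print(r.sign_off())"
```

```text
[-0.18232861 -0.58646676 -0.01506705]
the job is handed in; nothing more can be done
None
```

The job is done and handed in at about 13 s of the 40 s limit. I lifted the blue-banded cartridge out of the rack and stood it nose down on the coupler's closed jaws. Then I pressed the red tab about 17 mm down (8.5 N) and let the sleeve spring up again.

**Last checks:**
- **Cartridge:** its top sits at the seated height. The blue dot was at image row 198.4, against 198.3 expected when seated and 191.7 if it were still on the jaws.
- **Sleeve:** the tab is back at its starting position in the image, within 0.6 px. Its red area was about 10 % smaller than before (233 against 261 px). I took this to be shading and did not look into it.
- **Surroundings:** the orange cartridge is still in the rack, the look-alikes stand where they were, and the arm is clear with no contact force.
- **Camera disagreement:** the cameras differed by up to 6 mm on the coupler's position along x. I aligned the cartridge with the funnel directly in the wrist view instead, and it went in almost without force.

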